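Clamp a tube rack in its slide track with the notched carriage

TASK

Lift the yellow release bar of the blue carriage and, holding it up, slide the carriage along the track so that it pushes the white tube rack against the sprung orange end stop until the stop's spring is about half compressed; then let the bar down and let go, so that it drops fully into the nearest notch and keeps the rack clamped. Move the rack only with the carriage, never crush it hard against the stop with the spring used up, keep the tubes upright in it, and leave the other things alone.

Things in the scene. Friction and masses are not known exactly. Their poses are not given: they have to be found in the camera images.
- track: Fixed aluminium slide track, 124 x 380 mm, plate top 6 mm over the bench. Origin under its centre, at bench height; +y runs along the track from the carriage to the rack and the end stop, z up. Along its +x side lies a ladder of 5 mm round rungs 10 mm apart; the gaps are the notches. The carriage starts in notch 0; 12 is the last. It has to travel 45 to 95 mm in all.
- lane_end (a point): Far (+y) end of the track's lane, 6 mm up. Short of it the sprung end stop is clamped, within a 50 mm range: its place is NOT measured and must be felt or seen. Its orange plunger (24 mm wide, 11 to 41 mm up) starts to give at 1.5 N and stiffens by 0.35 N/mm over 25 mm of travel (half way about 6 N, at the end 10 N); then it is rigid. The rack will bear up to 16 N.
- carriage: Blue carriage, 124 mm (x) by 64 mm (y), deck top 50 mm over the bench, sliding along the track's y only, friction about 1 N, travel 120 mm. Origin at bench height under the bar, axes as the track's. Its pushing nose (24 mm wide, 10 to 42 mm up) ends 55 mm ahead (+y) of its origin. It slides only while the release bar is held up; else it is locked in a notch, with about 0.5 mm play.
- bar_grip (a point): Centre of the yellow cross bar of the release bar, 96 mm above the bench when down: 84 mm long (along x of the track), 12 mm thick (y), 14 mm high, on two 8 mm steel legs 34 mm either side; 39 mm of free space below it down to the carriage deck. Pinch it across its 12 mm from above, between the legs. Axes as the track's.
- release_bar (a joint): Lift of the release bar over the carriage in m: 0 fully down in a notch, 0.014 fully up at its stop. Its catch pin is clear of the rungs above 0.010; resting on a rung it stays about 0.005 to 0.009 up. A spring pulls it down with 6 N at the bottom to 9 N at the top, and its weight adds 0.8 N. If it hangs on a rung, ease the carriage a few mm either way until it drops.
- rack: White five-place tube rack, 26 x 108 x 55 mm, long side along the track, standing loose in the track's 30 mm wide lane (floor 6 mm above the bench), origin at the centre of its underside. At the start its near end is 15 to 30 mm ahead of the carriage's nose and its far end short of the end stop.
- tube_1: Tube with magenta cap, 17 x 100 mm, standing loose in the middle place of the rack; origin at its foot.
- tube_2: Tube with magenta cap, 17 x 100 mm, standing loose in the far (+y) place of the rack; origin at its foot.
- cup: Bystander: specimen tube with orange cap, 31 mm across, 74 mm high, standing beside the track; origin at its foot.
- vial: Bystander: vial with green cap, 22 mm across, 46 mm high, standing beside the track; origin at its foot.
- timer: Bystander: white timer with small display and buttons, 62 x 66 x 19 mm, lying near the front edge, off the carriage end of the track; origin under its centre.
There are look-alikes about, which are no part of the job. What is shaped like the rack but purple is not meant.

How it is judged:
On the way, in this order (a step that is already met when the one before it is completed fails the run):
1. the release bar is lifted clear of the notches (value of joint release_bar above 0.0095 m), for 0.1 s.
2. with the bar held up the carriage has slid more than 25 mm towards the end stop (value of joint release_bar above 0.009 m and y of carriage in the frame of track above -0.105 m), for 0.1 s.
At the end, for the whole second after the job is handed in: The release bar is fully down in a notch (within 2 mm), the carriage presses the rack on the sprung end stop with 2 to 9.7 N (spring neither slack nor used up), the rack stands still and upright (0.1 rad) with both tubes standing in their places (0.25 rad), and the robot has let go (value of joint release_bar below 0.002 m and contact force between carriage and rack between 2 and 9.7 N and y of carriage in the frame of track above -0.105 m and linear speed of rack below 0.01 m/s and angle between rack's own z axis and vertical below 0.1 rad and angle between each of tube_1, tube_2's own z axis and vertical below 0.25 rad and distance between tube_1 and rack below 0.03 m and distance between tube_2 and rack below 0.06 m); the robot touches nothing.
It fails at once if the rack is squeezed with more than 16 N between carriage and end stop (contact force between carriage and rack above 16 N).
It fails at once if the robot pushes or holds the rack or a tube itself (contact force between any of the fingers, the arm and rack above 1 N or contact force between the fingers and tube_1 above 1 N or contact force between the fingers and tube_2 above 1 N).
It fails at once if a bystander is moved more than 15 mm (distance of any of cup, vial, timer from where it was at the start of the episode above 0.015 m).
It also fails if it takes over 51 s, if anything falls off the work surface, if the arm or the gripper's body presses on something with over 40 N, if the wrist force passes 120 N, or if a joint passes its speed limit or range.

ROBOT

A 6-joint arm with a two-finger parallel gripper is mounted at the origin on a cart in front of the work surface, level with it; the furniture and walls round the work are solid. World frame = base frame: x ahead of the robot, y to its left, z up, the work surface at z = 0. Lengths are in m, angles in rad, forces in N, time in s.
With the tool pointing down it reaches from about 0.35 to 0.975 m from the base axis. Payload 7.1 kg.
Tool frame: the origin (TCP) lies midway between the tips of the shut fingers; the grasp point (between the pads) lies 19 mm behind it; z points along the fingers, y is the line along which they close (so a half turn about z gives the same grasp; the last joint's range is limited). The gripper opens to 88 mm and grips with 3 to 60 N. Pads are 20 mm wide; open, the fingers measure 115 mm over their backs; the gripper's body (75 mm by 178 mm) begins 61 mm behind the grasp point.
Start: joints at [1.146, 0.423, 1.63, -0, 1.089, -0.019], TCP at [0.247, 0.574, 0.186] pointing down, gripper open.
Joint ranges: [-3, 3], [-0.9, 2.11], [0.09, 2.58], [-1.31, 4.45], [0.11, 2.69], [-2.54, 2.54]. Speed limits (rad/s): [2.39, 2.39, 3.01, 3.14, 3.14, 3.14].

INTERFACE

Orientations are given as a rotation vector (axis times angle).
In Python, from rig import observe, capture, job_done gives the robot as it stands. The module is installed in compiled form; this text tells all that it offers.
- The arm moves only by the shell command python3 -m crank 'ROWS' [FORCE]. ROWS is JSON, a list of rows, each an object with "xyz": the shift along the tool's x, y, z in cm, a list of three; "turn": the turn, a rotation vector about the tool's x, y, z in degrees, a list of three; "grip": the finger opening in cm, from 0 to 8.78. A call has 1 to 12 rows; each row shifts and turns the commanded pose from where the row before left it, along the tool's axes as they then stand; what a row does not reach is not made up. A row lasts 1/10 s, in which the tool goes at most 50 mm and 8.59 degrees, less where a joint would pass 70% of its speed; a pose out of reach is approached as far as the arm can. A call is refused whole if a number of a shift passes 5 or a number of a turn 8.59, either way. A call with a gripper value outside its range is refused whole. The fingers move at their own pace and stop on an object; FORCE is the grip in N (left out, the last holds). Time passes only in rows, so rows that do not move let the fingers close. It gives the time, the measured TCP pose, the force, the opening and the grip force at its end, in the units of the state.
- observe(): the state, without advancing time (a new reading comes with each control period).
- capture(name): name is "scene" or "top" or "wrist"; returns a dict with "img" (400x640x3 uint8, red, green, blue), "fx", "fy", "cx", "cy" (pixels), "R" (3x3) and "t" (3): a world point X has camera coordinates R X + t. Camera axes: x right, y down, z forward; pixel columns grow to the right and rows downward; lengths in m; the calibration is good to about 2 mm. A picture is of the moment at which its call begins. There is no depth.
- job_done(): hands the job in; it is judged then, once.
The state is a dict: "t": time; "qpos": joint angles; "qvel": joint speeds; "joint_torque": joint torques, N m; "eef_pos": TCP position; "tool_rot": TCP orientation; "wrist_force": force on the tool from outside, world axes, zero at the start; "wrist_torque": the same for the moment, N m; "finger_gap": finger opening in m; "gripper_force": force on a finger pad.
Only numpy, scipy, OpenCV 4.12 (cv2) and the standard library are available. Lean on these libraries where they do the work, as an engineer would, in place of code of your own. Each camera call takes 0.05 s, during which the arm holds its last target. There are 200 camera calls.

## Working session

There is one attempt and no reset: what is moved stays moved. The work goes in short steps, Python scripts to look and compute and a shell command to move; the robot and the scene stay as the last step left them, time stands still between calls to the robot, and variables do not carry over. Pictures are saved under pics/ and viewed, at most 10 in all, crops included, and the job is handed in when it is done.

```bash
mkdir -p pics; cat > h.py <<'E'
import numpy as np,cv2
from rig import observe,capture
def ray(c,u,v,z):
    d=c["R"].T@np.array([(u-c["cx"])/c["fx"],(v-c["cy"])/c["fy"],1]);o=-c["R"].T@c["t"]
    return o+d*(z-o[2])/d[2]
def proj(c,X):
    p=c["R"]@np.array(X)+c["t"];return c["fx"]*p[0]/p[2]+c["cx"],c["fy"]*p[1]/p[2]+c["cy"]
E
python3 - <<'E'
from h import *
import pickle
for n in("scene","top"):
    c=capture(n);c={k:np.array(v) for k,v in c.items()};pickle.dump(c,open(n+".pkl","wb"));cv2.imwrite(f"pics/{n}.png",c["img"][:,:,::-1]);print(n,-c["R"].T@c["t"],c["fx"])
s=observe();print(s["tool_rot"],s["eef_pos"],s["wrist_force"])
E
```

```text
scene [ 0.05738827 -0.59610045  0.66566272] 377.6764474901464
top [ 0.41664214 -0.03319811  1.22516207] 449.80670479736915
[-6.32994059e-01 -3.07682289e+00  2.14226534e-03] [0.24644538 0.57375484 0.18537401] [ 0.82274117 -0.04519385 -0.25480136]
```

View pics/top.png

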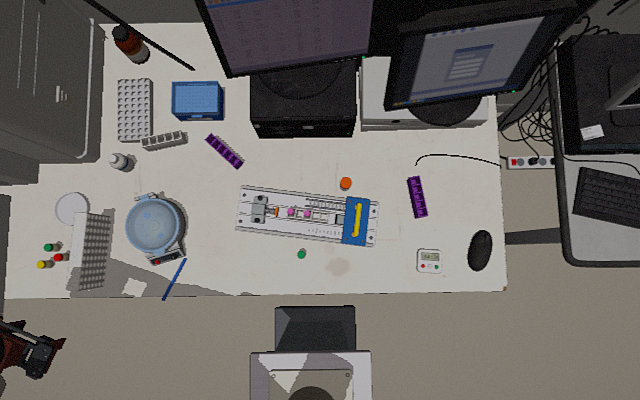

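View pics/scene.png

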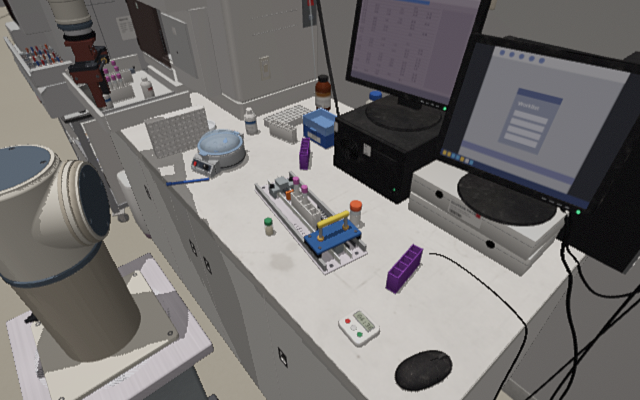

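The top view shows the track from (240,207) to (378,222), with the blue carriage and yellow bar at about (356,221), the white rack with magenta caps at about (305,214) and the orange plunger at about (277,212). Look-alikes are the purple racks at (224,150) and (417,197) and a white rack at (164,140), which is off the track. For orange things there is also the cup cap at (345,184). My choice is the carriage on the track, and I'll check it in a crop.

```bash
python3 - <<'E'
from h import *
import pickle
c=pickle.load(open("top.pkl","rb"));s=pickle.load(open("scene.pkl","rb"))
a=cv2.resize(c["img"][175:255,230:390],None,fx=5,fy=5,interpolation=2)[:,:,::-1]
cv2.imwrite("pics/crop.png",a)
for n,k in(("top",c),("scene",s)):
    h=cv2.cvtColor(k["img"],cv2.COLOR_RGB2HSV);m=cv2.inRange(h,(22,140,90),(34,255,255));
    if n=="top": m[:,:340]=0;m[:,375:]=0;m[:195]=0;m[250:]=0
    else: m[:,:300]=0;m[:,360:]=0;m[:205]=0;m[245:]=0
    v,u=np.nonzero(m);(x,y),(w,hh),an=cv2.minAreaRect(np.c_[u,v].astype(np.float32));print(n,len(u),x,y,w,hh,an,ray(k,x,y,.1))
for p in((240,187),(237,232),(380,202),(374,245)):print(p,ray(c,*p,.006))
E
```

```text
top 150 356.8671569824219 219.48464965820312 4.814212799072266 33.47024154663086 6.581944942474365 [ 0.49231594 -0.12360395  0.1       ]
scene 181 332.5 218.49998474121094 6.419491291046143 33.612613677978516 66.50143432617188 [ 0.48984106 -0.12732155  0.1       ]
(240, 187) [0.59266253 0.18655231 0.006     ]
(237, 232) [0.46978004 0.19396696 0.006     ]
(380, 202) [ 0.54532388 -0.19534368  0.006     ]
(374, 245) [ 0.42914775 -0.17553982  0.006     ]
```

View pics/crop.png

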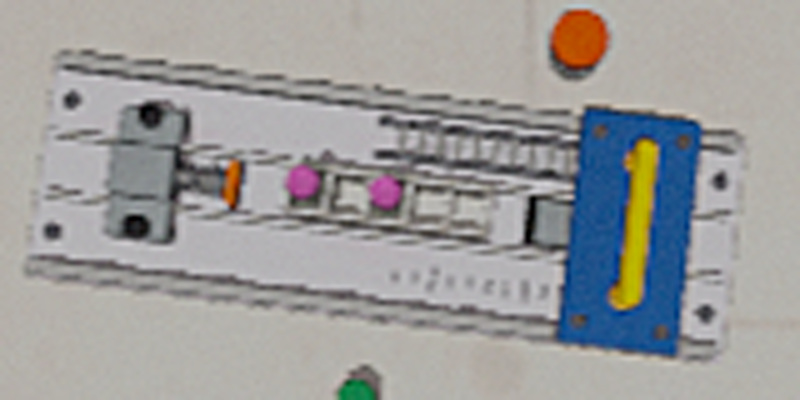

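```bash
cat >> h.py <<'E'
from scipy.spatial.transform import Rotation as Ro
def delta(target,yd):
    s=observe();R=Ro.from_rotvec(s["tool_rot"]).as_matrix()
    y=np.array([*yd,0.])/np.linalg.norm(yd); z=np.array([0,0,-1.]);T=np.c_[np.cross(y,z),y,z]
    print("turn(deg)",np.degrees(Ro.from_matrix(R.T@T).as_rotvec()).round(2),"shift in new frame(cm)",(T.T@(np.array(target)-s["eef_pos"])*100).round(2),"old",(R.T@(np.array(target)-s["eef_pos"])*100).round(2))
E
python3 - <<'E'
from h import *
import pickle
c=pickle.load(open("top.pkl","rb"))
f=lambda x,y,z:ray(c,230+x/5,175+y/5,z)
a,b=f(60,55,.008),f(745,135,.008);d,e=f(28,270,.008),f(720,355,.008)
u=(a-b)+(d-e);u=u[:2]/np.linalg.norm(u[:2]);print("dir",u,np.degrees(np.arctan2(u[0],u[1])),(a+b+d+e)/4)
for n,p in dict(bar=(635,225,.103),nose=(527,220,.042),racknear=(490,225,.061),rackfar=(287,190,.061),plunger=(240,185,.041)).items():print(n,f(*p)[:2]@u)
delta([.491,-.125,.23],u)
E
```

```text
dir [0.13458097 0.9909026 ] 7.734390301846154 [0.51112694 0.00264567 0.008     ]
bar -0.0564815089447512
nose -0.0040788473459718935
racknear 0.015087992813960683
rackfar 0.12186348180018476
plunger 0.14856217118431725
turn(deg) [-8.000e-02 -1.000e-02 -1.552e+01] shift in new frame(cm) [-33.64 -65.95  -4.46] old [-50.05 -54.55  -4.39]
```

```bash
python3 -m crank '[{"xyz":[0,0,-2.2],"turn":[0,0,-7.75],"grip":6},{"xyz":[0,0,-2.2],"turn":[0,0,-7.75],"grip":6},{"xyz":[-2.4,-4.7,0]},{"xyz":[-2.4,-4.7,0]},{"xyz":[-2.4,-4.7,0]},{"xyz":[-2.4,-4.7,0]},{"xyz":[-2.4,-4.7,0]},{"xyz":[-2.4,-4.7,0]},{"xyz":[-2.4,-4.7,0]},{"xyz":[-2.4,-4.7,0]},{"xyz":[-2.4,-4.7,0]},{"xyz":[-2.4,-4.7,0]}]' 25
python3 -c "
from h import *
delta([.491,-.125,.2],[.13458,.9909])"
```

```text
turn(deg) [-8.000e-02 -1.000e-02 -1.552e+01] shift in new frame(cm) [-33.64 -65.95  -1.46] old [-50.05 -54.55  -1.39]schema error: expected keys xyz, turn, grip
```

```bash
python3 -m crank '[{"xyz":[0,0,-2.2],"turn":[0,0,-7.75],"grip":6},{"xyz":[0,0,-2.2],"turn":[0,0,-7.75],"grip":6},{"xyz":[-2.4,-4.7,0],"turn":[0,0,0],"grip":6},{"xyz":[-2.4,-4.7,0],"turn":[0,0,0],"grip":6},{"xyz":[-2.4,-4.7,0],"turn":[0,0,0],"grip":6},{"xyz":[-2.4,-4.7,0],"turn":[0,0,0],"grip":6},{"xyz":[-2.4,-4.7,0],"turn":[0,0,0],"grip":6},{"xyz":[-2.4,-4.7,0],"turn":[0,0,0],"grip":6},{"xyz":[-2.4,-4.7,0],"turn":[0,0,0],"grip":6},{"xyz":[-2.4,-4.7,0],"turn":[0,0,0],"grip":6},{"xyz":[-2.4,-4.7,0],"turn":[0,0,0],"grip":6},{"xyz":[-2.4,-4.7,0],"turn":[0,0,0],"grip":6}]' 25
python3 -c "
from h import *
delta([.491,-.125,.2],[.13458,.9909])"
```

```text
t: 1.3
eef_pos: [0.412, 0.1004, 0.2301]
tool_rot: [0.212, 3.134, 0.0]
wrist_force: [0.9, -0.3, -0.3]
finger_gap: 0.06
gripper_force: 0.0
turn(deg) [ 0.01  0.01 -0.  ] shift in new frame(cm) [-10.86 -21.27   3.01] old [-10.86 -21.27   3.01]
```

```bash
python3 -m crank '[{"xyz":[-2.2,-4.3,0],"turn":[0,0,0],"grip":6},{"xyz":[-2.2,-4.3,0],"turn":[0,0,0],"grip":6},{"xyz":[-2.2,-4.3,0],"turn":[0,0,0],"grip":6},{"xyz":[-2.2,-4.3,0],"turn":[0,0,0],"grip":6},{"xyz":[-2.0,-4.1,3],"turn":[0,0,0],"grip":6},{"xyz":[0,0,0],"turn":[0,0,0],"grip":6},{"xyz":[0,0,0],"turn":[0,0,0],"grip":6}]'
python3 - <<'E'
from h import *
import pickle
u=[.13458,.9909]
delta([.491,-.125,.077],u)
c=capture("wrist");pickle.dump(c,open("w.pkl","wb"));cv2.imwrite("pics/w.png",np.array(c["img"])[:,:,::-1])
h=cv2.cvtColor(np.array(c["img"]),cv2.COLOR_RGB2HSV);m=cv2.inRange(h,(22,140,90),(34,255,255));
n,l,st,ce=cv2.connectedComponentsWithStats(m);i=1+st[1:,4].argmax();v,uu=np.nonzero(l==i)
r=cv2.minAreaRect(np.c_[uu,v].astype(np.float32));print(r,ray(c,*r[0],.103))
b=cv2.boxPoints(r);P=[ray(c,*p,.103)[:2] for p in b];print(np.round(P,4))
E
```

```text
t: 2.0
eef_pos: [0.4882, -0.1201, 0.2016]
tool_rot: [-0.216, -3.132, -0.001]
wrist_force: [-0.6, -0.0, -0.1]
finger_gap: 0.06
gripper_force: 0.0
turn(deg) [ 0.03 -0.15 -0.15] shift in new frame(cm) [-0.34 -0.44 12.46] old [-0.38 -0.45 12.46]
((313.0, 190.5), (89.0, 12.0), 90.0) [ 0.49069827 -0.12587772  0.103     ]
[[ 0.4521 -0.1254]
 [ 0.4535 -0.1155]
 [ 0.5324 -0.1264]
 [ 0.5309 -0.137 ]]
```

View pics/w.png

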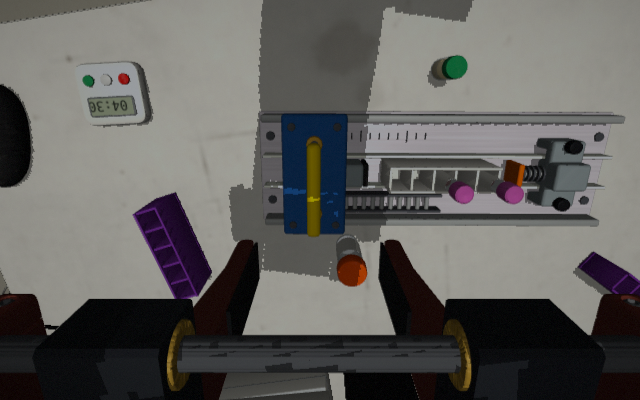

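The wrist view shows the bar standing vertical at (313,190), so the yaw is right. Its near rack end is at (382,172), the plunger at (512,173) and the cup at (350,268), clear of the fingers.

```bash
python3 -m crank '[{"xyz":[-0.3,-0.55,2.5],"turn":[0,0,-0.15],"grip":6},{"xyz":[0,0,2.5],"turn":[0,0,0],"grip":6},{"xyz":[0,0,2.5],"turn":[0,0,0],"grip":6},{"xyz":[0,0,2.5],"turn":[0,0,0],"grip":6},{"xyz":[0,0,2.3],"turn":[0,0,0],"grip":6},{"xyz":[0,0,0],"turn":[0,0,0],"grip":6},{"xyz":[0,0,0],"turn":[0,0,0],"grip":6}]'
python3 - <<'E'
from h import *
u=[.13458,.9909]
delta([.491,-.126,.077],u)
E
```

```text
t: 2.75
eef_pos: [0.4915, -0.1245, 0.0804]
tool_rot: [0.206, 3.135, 0.0]
wrist_force: [-1.2, -0.3, 0.1]
finger_gap: 0.0598
gripper_force: 0.0
turn(deg) [0.   0.01 0.22] shift in new frame(cm) [ 0.03 -0.15  0.34] old [ 0.03 -0.15  0.34]
```

```bash
python3 -m crank '[{"xyz":[0,-0.15,0.3],"turn":[0,0,0.2],"grip":2.5},{"xyz":[0,0,0],"turn":[0,0,0],"grip":2.5},{"xyz":[0,0,0],"turn":[0,0,0],"grip":2.5},{"xyz":[0,0,0],"turn":[0,0,0],"grip":0.5},{"xyz":[0,0,0],"turn":[0,0,0],"grip":0.5},{"xyz":[0,0,0],"turn":[0,0,0],"grip":0.5},{"xyz":[0,0,0],"turn":[0,0,0],"grip":0.5},{"xyz":[0,0,0],"turn":[0,0,0],"grip":0.5},{"xyz":[0,0,0],"turn":[0,0,0],"grip":0.5}]' 40
```

```text
t: 3.65
eef_pos: [0.491, -0.127, 0.0766]
tool_rot: [-0.214, -3.134, -0.0]
wrist_force: [-1.1, 0.2, -0.5]
finger_gap: 0.0048
gripper_force: 0.0
```

```bash
python3 - <<'E'
from h import *
a=np.array(capture("wrist")["img"]);b=np.array(capture("scene")["img"])[150:300,230:400]
b=cv2.resize(b,(453,400),interpolation=2)
cv2.imwrite("pics/g.png",np.hstack([cv2.resize(a,(346,400))if 0 else a[:,150:490],b])[:,:,::-1])
E
```

```text
(no output)
```

View pics/g.png

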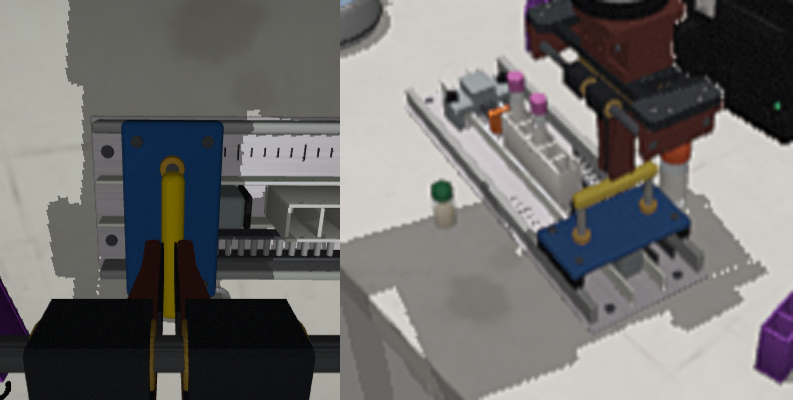

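```bash
python3 - <<'E'
from h import *
c=capture("scene");s=observe();print(s["eef_pos"],s["finger_gap"],s["gripper_force"])
a=np.array(c["img"])[140:290,260:400];a=cv2.resize(a,None,fx=4,fy=4,interpolation=2)
for p,col in((s["eef_pos"],(0,255,0)),(s["eef_pos"]+[0,0,.019],(0,255,255)),(np.array([.4907,-.1259,.096]),(255,0,255))):
    u,v=proj(c,p);print(u,v);cv2.drawMarker(a,(int((u-260)*4),int((v-140)*4)),col,0,12,2)
cv2.imwrite("pics/g2.png",a[:,:,::-1])
w=capture("wrist");print(proj(w,s["eef_pos"]),proj(w,s["eef_pos"]+[0,0,.019]))
E
```

```text
[ 0.49103433 -0.12696507  0.07656192] 0.004861228065674898 0.0
332.6421367595372 225.84297733566717
332.75972868961895 219.65968929734638
332.3374281218354 219.34275358119436
(np.float64(319.77406443646504), np.float64(230.49525479503504)) (np.float64(319.91539632910997), np.float64(243.81300993492613))
```

View pics/g2.png

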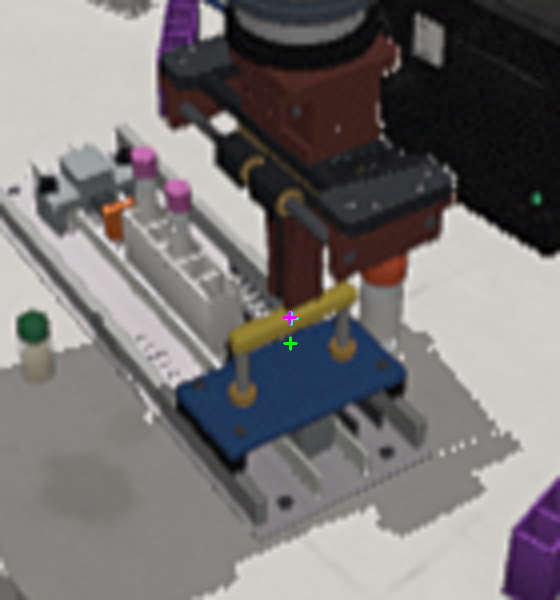

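The closed fingers (gap 4.8 mm) appear in the scene crop at about (295,300). That puts their tips just over the bar top, roughly 30 mm higher than the TCP reading. I'll open, go lower in guarded steps and close again.

```bash
python3 -m crank '[{"xyz":[0,0,0],"turn":[0,0,0],"grip":5},{"xyz":[0,0,0],"turn":[0,0,0],"grip":5},{"xyz":[0,0,0],"turn":[0,0,0],"grip":5},{"xyz":[0,0,0],"turn":[0,0,0],"grip":5},{"xyz":[0,0,0.4],"turn":[0,0,0],"grip":5},{"xyz":[0,0,0.4],"turn":[0,0,0],"grip":5},{"xyz":[0,0,0.4],"turn":[0,0,0],"grip":5},{"xyz":[0,0,0.4],"turn":[0,0,0],"grip":5},{"xyz":[0,0,0],"turn":[0,0,0],"grip":5}]'
python3 - <<'E'
from h import *
c=capture("scene");a=np.array(c["img"])[140:290,260:400];a=cv2.resize(a,(420,450),interpolation=2)
w=np.array(capture("wrist")["img"])[100:400,150:490]
cv2.imwrite("pics/g3.png",np.hstack([a[:300],w])[:,:,::-1])
E
```

```text
t: 4.75
eef_pos: [0.4905, -0.1268, 0.0599]
tool_rot: [-0.214, -3.133, -0.0]
wrist_force: [0.3, -0.7, 0.2]
finger_gap: 0.0499
gripper_force: 0.0
```

View pics/g3.png

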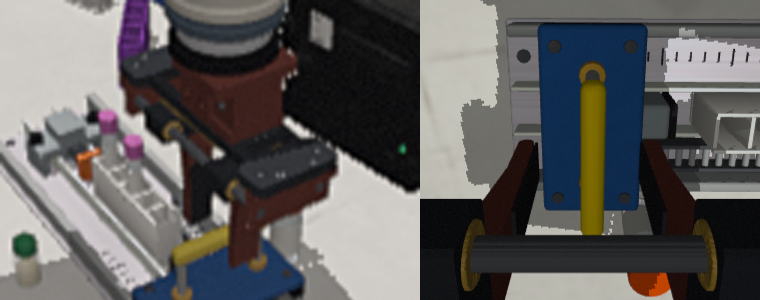

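```bash
python3 - <<'E'
from h import *
import pickle
c=pickle.load(open("scene.pkl","rb"))
s=observe();R=Ro.from_rotvec(s["tool_rot"]).as_matrix();print(R.round(3))
for z in(.06,.07,.08,.09,.1,.11):
    print(z,((ray(c,343,227,z)-s["eef_pos"])@R).round(3))
for g in(-1,1):print(proj(c,s["eef_pos"]+R@[0,g*.031,0]))
w=capture("wrist");o=-w["R"].T@w["t"];print("cam in tool",R.T@(o-s["eef_pos"]),(w["R"]@R).round(3),w["fx"])
E
```

```text
[[-0.991  0.136 -0.   ]
 [ 0.136  0.991  0.   ]
 [ 0.     0.    -1.   ]]
0.06 [-0.028 -0.002  0.   ]
0.07 [-0.022 -0.011 -0.01 ]
0.08 [-0.015 -0.019 -0.02 ]
0.09 [-0.009 -0.028 -0.03 ]
0.1 [-0.002 -0.036 -0.04 ]
0.11 [ 0.004 -0.045 -0.05 ]
(np.float64(340.2001572233586), np.float64(238.88486057194288))
(np.float64(325.1727748529873), np.float64(223.44050736448443))
cam in tool [ 0.08226048 -0.00089744 -0.19947512] [[ 0.     1.    -0.001]
 [-0.954 -0.    -0.3  ]
 [-0.3    0.001  0.954]] 360.68251661577534
```

In the scene crop the near finger's tip is at pixel (343,227), which again puts the real tips about 33 mm above the reported TCP. The fingers stand either side of the bar at (592,150). I'll go about 17 mm lower, watching the force.

```bash
python3 -m crank '[{"xyz":[0,0,0.3],"turn":[0,0,0],"grip":5},{"xyz":[0,0,0.3],"turn":[0,0,0],"grip":5},{"xyz":[0,0,0.3],"turn":[0,0,0],"grip":5},{"xyz":[0,0,0.3],"turn":[0,0,0],"grip":3},{"xyz":[0,0,0.3],"turn":[0,0,0],"grip":2},{"xyz":[0,0,0.2],"turn":[0,0,0],"grip":0.5},{"xyz":[0,0,0],"turn":[0,0,0],"grip":0.5},{"xyz":[0,0,0],"turn":[0,0,0],"grip":0.5},{"xyz":[0,0,0],"turn":[0,0,0],"grip":0.5},{"xyz":[0,0,0],"turn":[0,0,0],"grip":0.5},{"xyz":[0,0,0],"turn":[0,0,0],"grip":0.5}]' 40
```

```text
t: 6.0
eef_pos: [0.4912, -0.1254, 0.0435]
tool_rot: [-0.215, -3.134, -0.003]
wrist_force: [2.3, 9.4, -1.3]
finger_gap: 0.0119
gripper_force: 40.0
```

```bash
python3 -m crank '[{"xyz":[0,0.1,-0.3],"turn":[0,0,0],"grip":0.5},{"xyz":[0,0,-0.3],"turn":[0,0,0],"grip":0.5},{"xyz":[0,0,-0.3],"turn":[0,0,0],"grip":0.5},{"xyz":[0,0,-0.3],"turn":[0,0,0],"grip":0.5},{"xyz":[0,0,0],"turn":[0,0,0],"grip":0.5},{"xyz":[0,0,0],"turn":[0,0,0],"grip":0.5},{"xyz":[0,0,0],"turn":[0,0,0],"grip":0.5}]'
```

```text
t: 6.7
eef_pos: [0.4911, -0.1253, 0.0552]
tool_rot: [-0.215, -3.134, -0.002]
wrist_force: [3.7, 5.1, -8.9]
finger_gap: 0.0115
gripper_force: 40.0
```

```bash
python3 -m crank '[{"xyz":[0,0,-0.1],"turn":[0,0,0],"grip":0.5},{"xyz":[0,0.2,0],"turn":[0,0,0],"grip":0.5},{"xyz":[0,0.3,0],"turn":[0,0,0],"grip":0.5},{"xyz":[0,0.3,0],"turn":[0,0,0],"grip":0.5},{"xyz":[0,0.3,0],"turn":[0,0,0],"grip":0.5},{"xyz":[0,0.3,0],"turn":[0,0,0],"grip":0.5},{"xyz":[0,0.3,0],"turn":[0,0,0],"grip":0.5},{"xyz":[0,0.3,0],"turn":[0,0,0],"grip":0.5},{"xyz":[0,0.3,0],"turn":[0,0,0],"grip":0.5},{"xyz":[0,0.3,0],"turn":[0,0,0],"grip":0.5},{"xyz":[0,0.2,0],"turn":[0,0,0],"grip":0.5},{"xyz":[0,0,0],"turn":[0,0,0],"grip":0.5}]'
```

```text
t: 7.9
eef_pos: [0.4951, -0.0978, 0.0566]
tool_rot: [-0.214, -3.134, -0.001]
wrist_force: [3.1, 1.0, -8.6]
finger_gap: 0.0114
gripper_force: 40.0
```

```bash
python3 -m crank '[{"xyz":[0,0.3,0],"turn":[0,0,0],"grip":0.5},{"xyz":[0,0.3,0],"turn":[0,0,0],"grip":0.5},{"xyz":[0,0.3,0],"turn":[0,0,0],"grip":0.5},{"xyz":[0,0.1,0],"turn":[0,0,0],"grip":0.5},{"xyz":[0,0,0],"turn":[0,0,0],"grip":0.5}]'
for i in 1; do python3 -m crank '[{"xyz":[0,0.2,0],"turn":[0,0,0],"grip":0.5},{"xyz":[0,0.2,0],"turn":[0,0,0],"grip":0.5},{"xyz":[0,0,0],"turn":[0,0,0],"grip":0.5}]'; done
python3 -m crank '[{"xyz":[0,0.2,0],"turn":[0,0,0],"grip":0.5},{"xyz":[0,0.2,0],"turn":[0,0,0],"grip":0.5},{"xyz":[0,0,0],"turn":[0,0,0],"grip":0.5}]'
python3 - <<'E'
from h import *
s=observe();print("travel",(s["eef_pos"][:2]-[.4911,-.1253])@[.136,.991])
a=np.array(capture("top")["img"])[175:255,230:390];b=np.array(capture("scene")["img"])[140:290,250:410]
a=cv2.resize(a,(480,240),interpolation=2);b=cv2.resize(b,(480,450)[:2],interpolation=2)[:340]
cv2.imwrite("pics/m.png",np.vstack([a,b])[:,:,::-1])
E
```

```text
t: 8.4
eef_pos: [0.4965, -0.088, 0.0566]
tool_rot: [0.214, 3.134, 0.0]
wrist_force: [2.0, -0.1, -9.1]
finger_gap: 0.0119
gripper_force: 40.0
t: 8.7
eef_pos: [0.497, -0.0842, 0.0567]
tool_rot: [0.214, 3.134, 0.0]
wrist_force: [2.3, -1.4, -8.0]
finger_gap: 0.012
gripper_force: 40.0
t: 9.0
eef_pos: [0.4975, -0.0802, 0.0566]
tool_rot: [0.213, 3.134, 0.0]
wrist_force: [2.8, -2.1, -9.0]
finger_gap: 0.0118
gripper_force: 40.0
travel 0.04556148249865097
```

View pics/m.png

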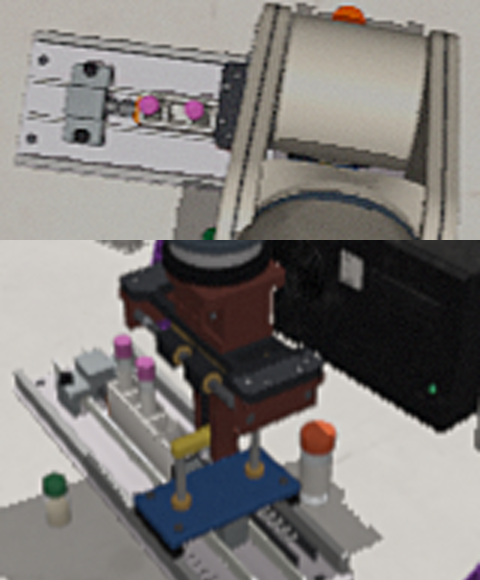

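The rack's far end touches the plunger (about (138,112) in the upper crop), the tubes are upright, and the force along the track is starting to build.

```bash
python3 -m crank '[{"xyz":[0,0.2,0],"turn":[0,0,0],"grip":0.5},{"xyz":[0,0.2,0],"turn":[0,0,0],"grip":0.5},{"xyz":[0,0,0],"turn":[0,0,0],"grip":0.5},{"xyz":[0,0,0],"turn":[0,0,0],"grip":0.5}]'
python3 -m crank '[{"xyz":[0,0.2,0],"turn":[0,0,0],"grip":0.5},{"xyz":[0,0.2,0],"turn":[0,0,0],"grip":0.5},{"xyz":[0,0,0],"turn":[0,0,0],"grip":0.5},{"xyz":[0,0,0],"turn":[0,0,0],"grip":0.5}]'
python3 - <<'E'
from h import *
s=observe();print("travel",(s["eef_pos"][:2]-[.4911,-.1253])@[.136,.991])
E
```

```text
t: 9.5
eef_pos: [0.4981, -0.0765, 0.0566]
tool_rot: [0.214, 3.134, -0.0]
wrist_force: [2.2, -3.3, -10.2]
finger_gap: 0.0116
gripper_force: 40.0
t: 9.9
eef_pos: [0.4986, -0.0727, 0.0566]
tool_rot: [0.214, 3.134, -0.001]
wrist_force: [1.7, -5.0, -8.6]
finger_gap: 0.0117
gripper_force: 40.0
travel 0.05311644730431216
```

Force slope is 0.38 N/mm with contact at about 42 mm of travel. Notch 5 (50 mm) therefore gives about 4 to 4.5 N, so I'll ease back there and lower the bar.

```bash
python3 -m crank '[{"xyz":[0,-0.15,0],"turn":[0,0,0],"grip":0.5},{"xyz":[0,-0.15,0],"turn":[0,0,0],"grip":0.5},{"xyz":[0,0,0],"turn":[0,0,0],"grip":0.5},{"xyz":[0,0,0.2],"turn":[0,0,0],"grip":0.5},{"xyz":[0,0,0.2],"turn":[0,0,0],"grip":0.5},{"xyz":[0,0,0.2],"turn":[0,0,0],"grip":0.5},{"xyz":[0,0,0.2],"turn":[0,0,0],"grip":0.5},{"xyz":[0,0,0.2],"turn":[0,0,0],"grip":0.5},{"xyz":[0,0,0.2],"turn":[0,0,0],"grip":0.5},{"xyz":[0,0,0],"turn":[0,0,0],"grip":0.5},{"xyz":[0,0,0],"turn":[0,0,0],"grip":0.5}]'
python3 - <<'E'
from h import *
s=observe();print("travel",(s["eef_pos"][:2]-[.4911,-.1253])@[.136,.991])
E
```

```text
t: 11.0
eef_pos: [0.4982, -0.0755, 0.0446]
tool_rot: [0.214, 3.134, -0.0]
wrist_force: [1.6, -4.3, -6.4]
finger_gap: 0.0119
gripper_force: 40.0
travel 0.05027628068040394
```

```bash
python3 -m crank '[{"xyz":[0,0,0.1],"turn":[0,0,0],"grip":0.5},{"xyz":[0,0,0.1],"turn":[0,0,0],"grip":0.5},{"xyz":[0,0,0],"turn":[0,0,0],"grip":0.5}]'
python3 -m crank '[{"xyz":[0,0,0],"turn":[0,0,0],"grip":5},{"xyz":[0,0,0],"turn":[0,0,0],"grip":5},{"xyz":[0,0,0],"turn":[0,0,0],"grip":5},{"xyz":[0,0,0],"turn":[0,0,0],"grip":5},{"xyz":[0,0,-1],"turn":[0,0,0],"grip":5},{"xyz":[0,0,-3],"turn":[0,0,0],"grip":5},{"xyz":[0,0,-4],"turn":[0,0,0],"grip":5},{"xyz":[0,0,-4],"turn":[0,0,0],"grip":5},{"xyz":[0,0,-4],"turn":[0,0,0],"grip":5},{"xyz":[0,0,0],"turn":[0,0,0],"grip":5}]'
python3 - <<'E'
from h import *
w=capture("wrist");a=np.array(w["img"])[60:330,200:640];b=np.array(capture("scene")["img"])[140:290,230:410]
b=cv2.resize(b,(440,367),interpolation=2)[:320]
cv2.imwrite("pics/f.png",np.vstack([a,b])[:,:,::-1])
E
```

```text
t: 11.3
eef_pos: [0.4984, -0.0756, 0.0435]
tool_rot: [0.214, 3.134, -0.0]
wrist_force: [-1.3, -4.0, 4.8]
finger_gap: 0.0119
gripper_force: 40.0
t: 12.3
eef_pos: [0.5016, -0.076, 0.2086]
tool_rot: [0.213, 3.124, -0.002]
wrist_force: [0.3, 0.1, -0.8]
finger_gap: 0.05
gripper_force: 0.0
```

View pics/f.png

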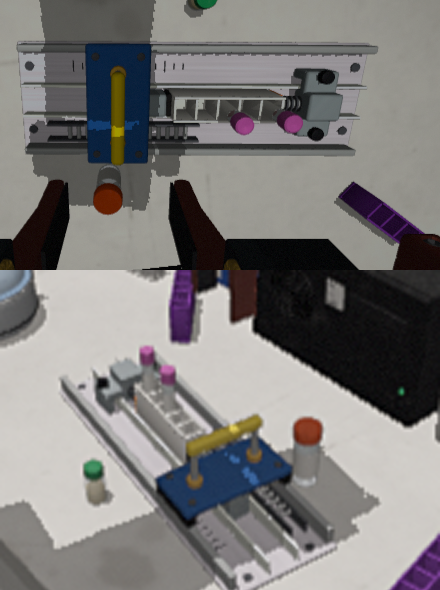

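The final view shows the nose on the rack at (172,103), the spring at (292,100) partly compressed, both tubes upright at (243,123) and (290,121), and the gripper clear. The bar bottomed at the same height it started from, so I'm handing in.

```bash
python3 -m crank '[{"xyz":[0,0,0],"turn":[0,0,0],"grip":5},{"xyz":[0,0,0],"turn":[0,0,0],"grip":5},{"xyz":[0,0,0],"turn":[0,0,0],"grip":5}]'; python3 -c "
from rig import job_done
print(job_done())"
```

```text
t: 12.7
eef_pos: [0.4974, -0.0753, 0.2014]
tool_rot: [-0.213, -3.132, -0.0]
wrist_force: [-0.3, 0.5, -0.3]
finger_gap: 0.0499
gripper_force: 0.0
the job is handed in; nothing more can be done
None
```

I handed the job in at about 12.7 s, and the hand-in call returned no verdict: the carriage is locked in notch 5 with the bar fully down, pressing the rack on the end stop with about 4 N by my estimate (spring roughly a third compressed, since the notches fall 10 mm apart), with the tubes upright and the gripper clear.

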